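Turn a slide carrier face-down onto the scanner

TASK

Push the slide carrier across the loading deck into the open turn-over leaf until it is fully home against the red end stop, swing the leaf right over onto the scanner, and gently press the carrier out through the leaf's opening until it lies face-down and flat in the blue corner nest. Then swing the empty leaf all the way back open. Do not press or knock the carrier hard (it holds glass: creep up to its stops), do not let the leaf slam, and leave the bottles, jar, flask and dishes where they are.

Things in the scene. Friction and masses are not known exactly. Their poses are not given: they have to be found in the camera images.
- carrier_mid (a point): Centre (half-way up) of the slide carrier: a dark grey loose plate 86 x 128 x 14 mm (its x, y, z), 0.2 to 0.37 kg, four glass slides on its face (+z, up at the start), a plain back with a yellow square. It starts on the white loading deck, turned up to 12 degrees from square; too wide and flat for most grippers to pick up.
- station: The turn-over station, fixed to the bench. Origin on the bench below the middle of the hinge; x along the hinge, away from the loading deck; y towards the open leaf; z up. Hinge axis at y 0, z 48 mm. Open leaf on the +y side, scanner with its nest on the -y side. White level deck at -x: top at z 39 mm, x -174 to -52, y 20 to 260 mm. The carrier slides from it in +x into the leaf.
- fence (a point): Point on the steel fence along the deck, at deck height, half-way along it (station x -113, y 30, z 39 mm). The fence stands 16 mm above the deck, runs in x from -174 to -52 mm and its face looks to +y. A carrier held flat against it has its centre at station y 94 mm and is in line with the leaf's pocket.
- cheek (a point): Face of the short steel cheek at the deck's mouth, across from the fence (station x -57, y 159, z 45 mm): it looks to -y, stands 12 mm above the deck, is 10 mm long in x and flares outward by about 10 mm on the side the carrier comes from (to x -72 mm). 1 mm play between fence and cheek.
- pocket (a point): Middle of the leaf's pocket, half-way up a carrier lying in it; fixed to the leaf, turns with it. Open: station x 0, y 94, z 45 mm, axes as the station's. Pocket floor 7 mm below it, 1 mm below the deck top. Rails along the hinge and outer sides (x within 30 mm, 1 mm play each, as high as the carrier). The pocket is open towards the deck and, at +x, towards the red end stop.
- stop (a point): Middle setting of the red end stop's face (station x 43, y 94, z 43 mm; pad 40 mm wide, 18 mm high, reaching into the open end of the leaf). Stop and nest are one piece with the scanner, which is clamped up to 14 mm either way along x: where is not told and must be felt or seen. A carrier pushed against the stop lines up with the nest; the stop stays behind when the leaf swings.
- roller (a point): Middle of the outer of two orange sprung rollers (14 mm thick), one on each rail. They reach 2 to 4 mm over the carrier's upper edges, 1 mm above it, and keep it in the leaf when this is turned over; it then hangs 1 mm off the pocket floor. They yield to a push of about 9 to 18 N on the middle of the carrier's back.
- window (a point): Middle of the opening in the 8 mm thick, U-shaped leaf plate, on the plate's outer face: 64 mm across, and along the hinge from 35 mm on the deck's side of this point right out through the +x end. Its z axis points to the carrier, whose back is 8 mm inside this face (9 mm when hanging). With the leaf right over, it looks up, at station z 66 mm.
- leaf (a joint): Angle of the leaf: 0 is open, pocket up; it grows as the leaf is lifted and swung over the hinge; 3.14 is right over the scanner (a stop). Turns stiffly (about 0.9 N m) and stays where it is left.
- bar (a point): Middle of the leaf's handle: a black round bar, 12 mm thick, 66 mm free length along the hinge direction, 216 mm from the hinge axis, at hinge height (48 mm above the bench) with the leaf fully open or fully over; 40 mm from its centre to the nearest part of the leaf.
- nest (a point): Middle setting of the nest on the scanner: station x 0, y -94, z 40 mm, half-way up a carrier lying in it; the nest itself is up to 14 mm from here along x. Black frame round dark glass, top at z 33 mm; blue corner brackets 9 mm higher, 2.5 mm play all round. Leaf right over: the carrier's back hangs at z 57 mm, 10 mm higher than when it is down in the nest.
- bottle_a: Glass bottle with blue cap, pasta inside, 70 mm across, 140 mm tall; origin under its centre. Leave alone.
- bottle_b: Glass bottle with blue cap, grain inside, 70 mm across, 140 mm tall; origin under its centre. Leave alone.
- bottle_c: Glass bottle with blue cap, pasta inside, 70 mm across, 140 mm tall; origin under its centre. Leave alone.
- jar: Glass jar of nuts with a brown lid, 72 mm across, 112 mm tall; origin under its centre. Leave alone.
- flask: Glass flask with a long neck, 62 mm across, 170 mm tall; origin under its centre. Leave alone.
- dish_a: Lidded clear dish with red contents, 92 mm across, 16 mm tall, on the bench in front of the scanner; origin under its centre. Leave alone.
- dish_b: Lidded clear dish with cream contents, 92 mm across, 16 mm tall; origin under its centre. Leave alone.
There are look-alikes about, which are no part of the job. Leave any green or orange look-alike of the part that bears carrier_mid alone.

How it is judged:
By the outcome, as a careful person would: the job done as asked, in the order asked, and still so for the second after the job is handed in, with the robot touching nothing.
It also fails if it takes over 72 s, if anything falls off the work surface, if the arm or the gripper's body presses on something with over 40 N, if the wrist force passes 120 N, or if a joint passes its speed limit or range.

ROBOT

A 6-joint arm with a two-finger parallel gripper is mounted at the origin on the work surface. World frame = base frame: x ahead of the robot, y to its left, z up, the work surface at z = 0. Lengths are in m, angles in rad, forces in N, time in s.
With the tool pointing down it reaches from about 0.375 to 0.825 m from the base axis. Payload 5.5 kg.
Tool frame: the origin (TCP) lies at the very end of the fingers, on their centre line; the grasp point (between the pads) lies 19 mm behind it; z points along the fingers, y is the direction in which the jaws open and shut (so a half turn about z gives the same grasp; the last joint's range is limited). The gripper opens to 85 mm and grips with 20 to 120 N. Pads are 22 mm wide; open, the fingers measure 114 mm over their backs; the gripper's body (76 mm by 85 mm) begins 54 mm behind the grasp point. The pads swing forward as they close: fully open they stand 13 mm farther back than shut.
Start: joints at [1.239, 0.314, -0.047, 1.21, 0, 1.571], TCP at [0.195, 0.567, 0.231] pointing down, gripper open.
Joint ranges: [-2.67, 2.67], [-0.69, 1.73], [-1.03, 1.25], [-2.08, 2.16], [-1.42, 1.45], [-3.14, 3.14]. Speed limits (rad/s): [2.39, 2.39, 3.01, 3.14, 3.14, 3.14].

INTERFACE

Orientations are given as a rotation vector (axis times angle).
In Python, from workcell import r, gripper_open, grasp, telemetry, capture, camera_info gives the robot as it stands. The module is installed in compiled form; this text tells all that it offers. Calls block until the motion is done:
- r.move_pose(position, orientation): joint-space move of the TCP to a pose.
- r.move_straight(position, rate=0.15, frame=None, stop_force=None): straight line of the TCP; frame=None keeps the orientation; rate is the mean speed in m/s. With stop_force (N) it stops when the force on the tool has changed by that much, and returns True; else False.
- r.movej(angles): joint-space move.
- gripper_open() and grasp(force=None): open the fingers fully, or close them until they stop; force is the grip in N (None keeps the last).
- r.dwell(seconds).
- r.solve_ik(position, orientation): joint angles nearest the present ones, or None.
- telemetry.get_obs(): the state.
- capture(name): name is "side" or "top"; returns the picture (384x512x3 uint8, blue, green, red); there is no depth.
- camera_info(name): a dict with "intrinsics" (3x3 intrinsics, pixels), "xyz" and "attitude" of the camera in the world. Camera axes: x right, y down, z forward; pixel columns grow to the right and rows downward; lengths in m; the calibration is good to about 2 mm. A picture is of the moment at which its call begins. camera_info takes no time and is no camera call.
A pose or a line that the arm cannot do raises r.MotionError and nothing moves.
- r.job_done(): hands the job in, once; it reports no verdict.
The state is a dict: "time_s": time; "joint_positions": joint angles; "joint_vel": joint speeds; "joint_efforts": joint torques, N m; "ee_pos": TCP position; "ee_rot": TCP orientation; "ft_force": force on the tool from outside, world axes, zero at the start; "ft_torque": the same for the moment, N m; "width": finger opening in m.
Only numpy, scipy, OpenCV 4.12 (cv2) and the standard library are available. Lean on these libraries where they do the work, as an engineer would, in place of code of your own. Each camera call takes 0.05 s, during which the arm holds its last target. There are 200 camera calls.

## Working session

There is one attempt and no reset: what is moved stays moved. The work goes in short steps, each a Python script; the robot and the scene stay as the last script left them, time stands still between calls to the robot, and variables do not carry over. Pictures are saved under pics/ and viewed, about 8 in all and at most 12, crops included, and the job is handed in when it is done.

```bash
mkdir -p pics; python3 - <<'E'
from workcell import *
import cv2
for n in("side","top"):
    cv2.imwrite(f"pics/{n}0.png",cv2.resize(capture(n),(800,600),interpolation=cv2.INTER_CUBIC)); print(n,camera_info(n))
o=telemetry.get_obs();print(o)
E
```

```text
side {'intrinsics': array([[496.32544859,   0.        , 249.63482752],
       [  0.        , 496.32544859, 192.3342075 ],
       [  0.        ,   0.        ,   1.        ]]), 'xyz': array([ 0.29014703, -1.27469102,  0.91961324]), 'attitude': array([-2.12311572,  0.13646851, -0.08857847])}
top {'intrinsics': array([[491.81815369,   0.        , 251.36684683],
       [  0.        , 491.81815369, 193.95465909],
       [  0.        ,   0.        ,   1.        ]]), 'xyz': array([0.08866503, 0.05909461, 1.97407286]), 'attitude': array([-2.14487144,  2.09082791, -0.20631889])}
{'time_s': 0.1, 'joint_positions': array([ 1.23902423e+00,  3.14111008e-01, -4.79915270e-02,  1.21017002e+00,
       -5.19939018e-06,  1.57079722e+00]), 'joint_vel': array([ 0.00049191, -0.00071837,  0.00169134, -0.00095792, -0.00171135,
       -0.00086523]), 'joint_efforts': array([-1.16517922e-04, -5.40768170e+01,  3.40540767e+01,  1.12016941e-02,
       -4.64396010e-05, -5.47403701e-06]), 'ee_pos': array([0.19526642, 0.5667958 , 0.23054186]), 'ee_rot': array([-5.18721344e-01, -3.09822982e+00,  2.28819981e-03]), 'ft_force': array([-0.81104563,  0.32014102, -0.70610994]), 'ft_torque': array([-0.0282639 ,  0.01456868,  0.03243624]), 'width': 0.0856025741943217}
```

View pics/top0.png

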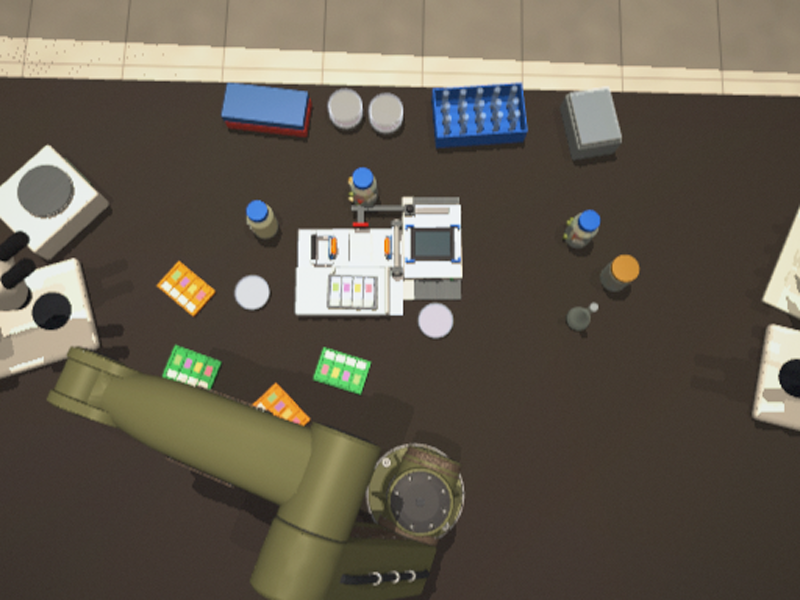

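View pics/side0.png

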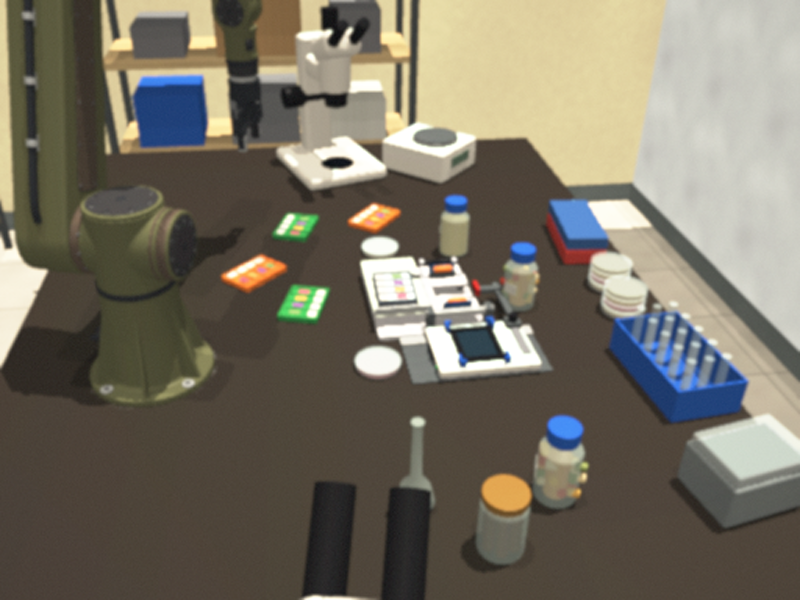

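```bash
cat > h.py <<'E'
from workcell import *
import numpy as np, cv2
from scipy.spatial.transform import Rotation as R
def ray(n,u,v,z):
    c=camera_info(n);d=R.from_rotvec(c['attitude']).as_matrix()@np.linalg.solve(c['intrinsics'],[u,v,1.])
    return c['xyz']+d*(z-c['xyz'][2])/d[2]
def proj(n,P):
    c=camera_info(n);p=(np.atleast_2d(P)-c['xyz'])@R.from_rotvec(c['attitude']).as_matrix();q=p@c['intrinsics'].T
    return q[:,:2]/q[:,2:]
def crop(n,name,x0,y0,w,h,k,pts=None):
    im=cv2.resize(capture(n)[y0:y0+h,x0:x0+w],None,fx=k,fy=k,interpolation=cv2.INTER_CUBIC)
    if pts is not None:
        for u,v in proj(n,pts): cv2.circle(im,(int((u+.5-x0)*k),int((v+.5-y0)*k)),3,(255,0,255),1)
    cv2.imwrite(f"pics/{name}.png",im)
E
python3 - <<'E'
from h import *
crop("top","t1",180,118,130,98,6)
E
```

```text
(no output)
```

View pics/t1.png

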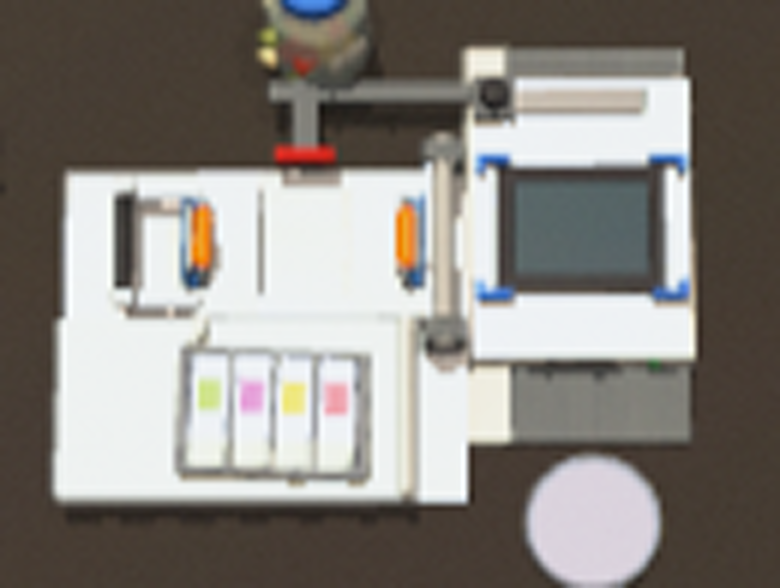

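```bash
cat >> h.py <<'E'
def cp(u,v,x0=180,y0=118,k=6): return (u+.5)/k-.5+x0,(v+.5)/k-.5+y0
E
python3 - <<'E'
from h import *
from scipy.optimize import least_squares
# crop px, station xyz (mm)
L=[((55,498),(-174,260,39)),((55,318),(-52,260,39)),((122,240),(0,216,54)),((443,245),(0,0,56))]
pix=np.array([cp(*a) for a,_ in L]);S=np.array([b for _,b in L])/1e3
def w(p,S=S):
    c,s=np.cos(p[2]),np.sin(p[2]);return S@np.array([[c,s,0],[-s,c,0],[0,0,1]])+[p[0],p[1],0]
f=least_squares(lambda p:(proj("top",w(p))-pix).ravel(),[.5,.06,0]);p=f.x
print(p,(proj("top",w(p))-pix).round(2).tolist())
def st(u,v,z):
    d=ray("top",*cp(u,v),z/1e3)-[p[0],p[1],0];c,s=np.cos(p[2]),np.sin(p[2]);return (np.array([c*d[0]+s*d[1],-s*d[0]+c*d[1],d[2]])*1e3).round(1)
for n,u,v,z in [("fence r",413,503,55),("fence mouth",413,318,50),("rollO",203,237,60),("rollH",407,244,60),("stopface",305,162,52),("n1",477,157,42),("n2",685,157,42),("n3",477,297,42),("n4",685,297,42),("c1",187,348,53),("c2",369,353,53),("c3",362,480,53),("c4",180,473,53),("baseR",690,80,33),("deckleaf",65,172,48),("barend1",122,192,54),("barend2",122,290,54),("dish",593,522,16),("bottle cap",312,0,140)]: print(n,st(u,v,z))
E
```

```text
[0.61645797 0.06164228 0.01519133] [[-0.65, -0.02], [0.41, 0.34], [0.13, 0.05], [0.11, -0.37]]
fence r [-177.9   18.6   55. ]
fence mouth [-50.8  20.1  50. ]
rollO [  1.2 161.6  60. ]
rollH [-2.2 24.6 60. ]
stopface [56.7 94.5 52. ]
n1 [ 64.5 -22.2  42. ]
n2 [  66.  -163.9   42. ]
n3 [-33.8 -22.9  42. ]
n4 [ -32.3 -163.2   42. ]
c1 [-73.8 170.9  53. ]
c2 [-75.9  49.2  53. ]
c3 [-162.4   52.6   53. ]
c4 [-158.9  173.3   53. ]
baseR [ 124.  -168.5   33. ]
deckleaf [ 49.1 257.3  48. ]
barend1 [ 33.7 217.6  54. ]
barend2 [-34.5 215.5  54. ]
dish [-182.5 -102.5   16. ]
bottle cap [140.1  87.9 140. ]
```

```bash
python3 - <<'E'
from h import *
crop("side","s1",225,155,130,90,6)
E
```

```text
(no output)
```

View pics/s1.png

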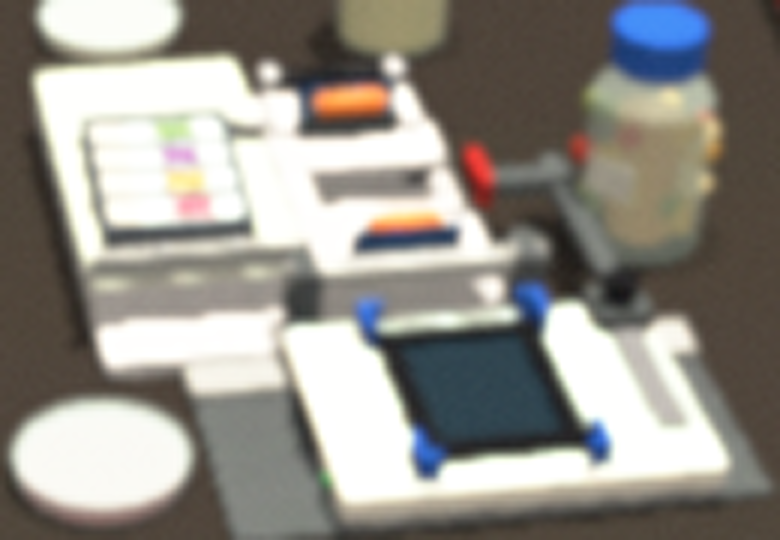

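```bash
cat >> h.py <<'E'
P=[0.61646,0.06164,0.0152]
def S(x,y,z):
    c,s=np.cos(P[2]),np.sin(P[2]);x,y,z=x/1e3,y/1e3,z/1e3
    return np.array([P[0]+c*x-s*y,P[1]+s*x+c*y,z])
def inv(w):
    c,s=np.cos(P[2]),np.sin(P[2]);d=np.array(w)-[P[0],P[1],0];return np.array([c*d[0]+s*d[1],-s*d[0]+c*d[1],d[2]])*1e3
def O(a=0,flip=0):
    M=R.from_matrix(np.array([[-1,0,0],[0,1,0],[0,0,-1.]]).T)
    return (R.from_euler('z',P[2])*R.from_euler('x',a)*M*R.from_euler('z',np.pi*flip)).as_rotvec()
def F():  # force in station axes
    return R.from_euler('z',-P[2]).apply(telemetry.get_obs()['ft_force'])
def barpose(th,tilt,depth=15,rad=216.4):
    """TCP for bar at leaf angle th (rad), tool tilt (deg, + = pointing to -y); depth = bar behind TCP, mm"""
    t=np.radians(tilt);d=np.array([-np.sin(t),-np.cos(t)])
    y,z=np.array([rad*np.cos(th),48+rad*np.sin(th)])+depth*d
    return S(0,y,z),-t
def st(): o=telemetry.get_obs();print('t',round(o['time_s'],2),'tcp',inv(o['ee_pos']).round(1),'F',F().round(1),'w',round(o['width'],4))
E
python3 - <<'E'
from h import *
for fl in(0,1):
    print(fl,[None if (q:=r.solve_ik(p,O(a,fl))) is None else q.round(2).tolist() for p,a in [(S(-117,205,45),0),(S(-190,94,45),0),(S(-45,94,45),0),barpose(0,30),barpose(0,30,-70),barpose(np.pi/2,0),barpose(np.pi,-30),barpose(np.pi,-30,-70),(S(13,-94,50),0)]])
E
```

```text
0 [[0.49, 0.39, -0.4, 0.79, 0.0, 0.47], [0.34, 0.21, -0.66, 0.71, 0.0, 0.33], [0.27, 0.43, -0.33, 0.81, 0.0, 0.25], [0.62, 0.83, 0.23, 1.29, -0.42, 0.67], [0.67, 0.83, 0.41, 1.48, -0.41, 0.72], [0.1, 0.35, 0.04, 1.26, 0.0, 0.08], [-0.47, 0.72, 0.02, 1.13, 0.46, -0.54], [-0.52, 0.7, 0.17, 1.32, 0.45, -0.6], [-0.05, 0.49, -0.21, 0.86, 0.0, -0.07]]
1 [[0.49, 0.39, -0.4, 0.79, 0.0, -2.67], [0.34, 0.21, -0.66, 0.71, 0.0, -2.81], [0.27, 0.43, -0.33, 0.81, 0.0, -2.89], [0.62, 0.83, 0.23, 1.29, -0.42, -2.47], [0.67, 0.83, 0.41, 1.48, -0.41, -2.42], [0.1, 0.35, 0.04, 1.26, 0.0, -3.06], [-0.47, 0.72, 0.02, 1.13, 0.46, 2.6], [-0.52, 0.7, 0.17, 1.32, 0.45, 2.54], [-0.05, 0.49, -0.21, 0.86, 0.0, 3.08]]
```

The carrier is the dark grey plate on the white deck (800-wide top picture, about (352,291)). The green ones at (342,370) and (192,368) and the orange ones at (185,288) and (280,407) are look-alikes. The enlarged crop confirms this. The stop and nest sit about +14 mm along x. Next I push the carrier against the fence.

```bash
python3 - <<'E'
from h import *
grasp(20)
r.move_pose(S(-117,205,110),O()); st()
print(r.move_straight(S(-117,205,45),0.08,stop_force=6)); st()
print(r.move_straight(S(-117,181,45),0.04,stop_force=5)); st()
print(r.move_straight(S(-117,160,45),0.012,stop_force=3.5)); st()
crop("top","t2",180,118,130,98,6)
E
```

```text
t 2.59 tcp [-117.   205.8  110.4] F [0.3 1.3 0.2] w -0.0002
False
t 3.55 tcp [-116.6  205.2   45.4] F [-0. -0. -1.] w -0.0001
False
t 4.3 tcp [-116.9  180.7   45. ] F [0.  0.2 0.7] w -0.0001
True
t 5.34 tcp [-117.4  169.4   44.8] F [-0.2  1.3  1.4] w -0.0
```

View pics/t2.png

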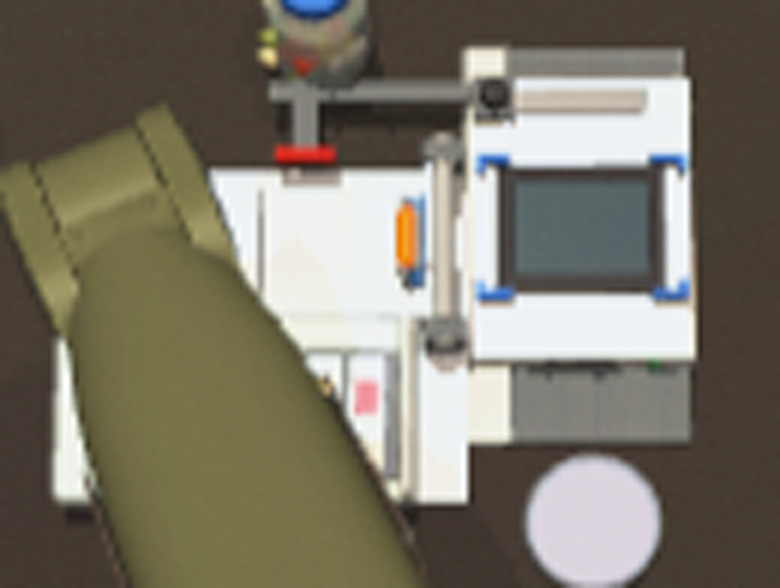

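```bash
python3 - <<'E'
from h import *
r.move_straight(S(-117,182,45),0.08)
r.move_straight(S(-117,182,80),0.12)
r.move_pose(S(-188,94,80),O())
print(r.move_straight(S(-188,94,45),0.08,stop_force=6)); st()
print(r.move_straight(S(-164,94,45),0.02,stop_force=5)); st()
print(r.move_straight(S(-70,93.5,45),0.04,stop_force=7)); st()
E
```

```text
False
t 7.26 tcp [-187.9   94.3   44.8] F [ 0.1  0.6 -0.3] w -0.0001
False
t 8.61 tcp [-164.1   93.9   44.9] F [-1.7  0.1 -1.1] w 0.0
True
t 10.23 tcp [-92.4  94.1  44.6] F [ 0.6  0.5 -0.1] w 0.0004
```

```bash
python3 - <<'E'
from h import *
b=r.move_straight(S(-70,93.5,45),0.02,stop_force=6);print(b); st()
if not b:
    print(r.move_straight(S(-52,93.5,45),0.025,stop_force=6)); st()
else: r.dwell(.1); st()
crop("top","t3",180,118,130,98,6)
E
```

```text
False
t 11.62 tcp [-69.9  93.5  45.1] F [-1.1  0.1 -0.5] w -0.0001
False
t 12.48 tcp [-51.5  93.5  45.1] F [-1.1 -0.3 -0.1] w 0.0002
```

View pics/t3.png

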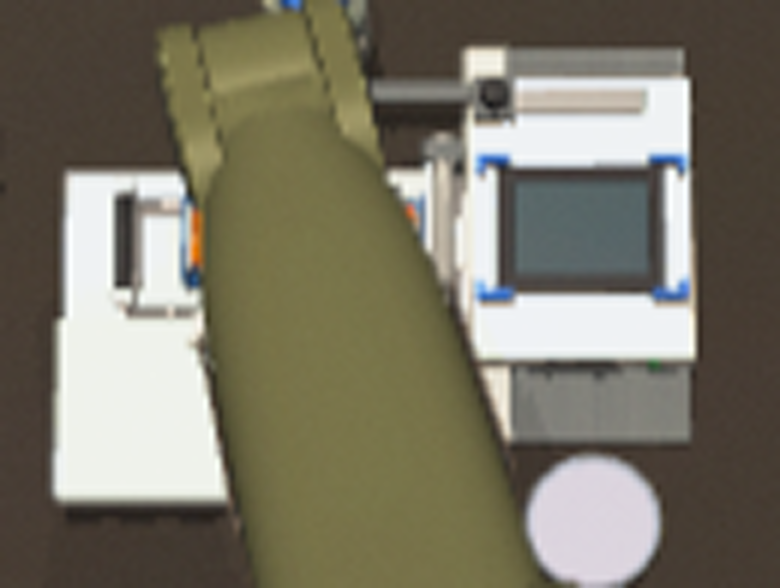

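```bash
python3 - <<'E'
from h import *
b=r.move_straight(S(-26,93.5,45),0.012,stop_force=3.5);print(b); st(); r.dwell(.1); st()
if b: 
    b=r.move_straight(inv_t:=telemetry.get_obs()['ee_pos']+S(6,0,0)-S(0,0,0),0.006,stop_force=4);print(b); st()
E
```

```text
True
t 13.03 tcp [-51.9  93.4  44.5] F [ 0.5 -0.4 -0.1] w -0.0002
t 13.13 tcp [-52.3  93.3  44.1] F [-0.7 -0.3  0.8] w -0.0002
True
t 13.62 tcp [-51.9  93.2  43.5] F [ 0.7  0.1 -0.2] w -0.0
```

```bash
python3 - <<'E'
from h import *
r.move_straight(S(-62,93.5,46),0.06)
r.move_straight(S(-72,93.5,90),0.12)
r.move_pose(S(-110,200,130),O()); st()
crop("top","t4",180,118,130,98,6)
E
```

```text
t 15.01 tcp [-110.6  200.5  129.3] F [-0.8 -0.   0.2] w 0.0001
```

View pics/t4.png

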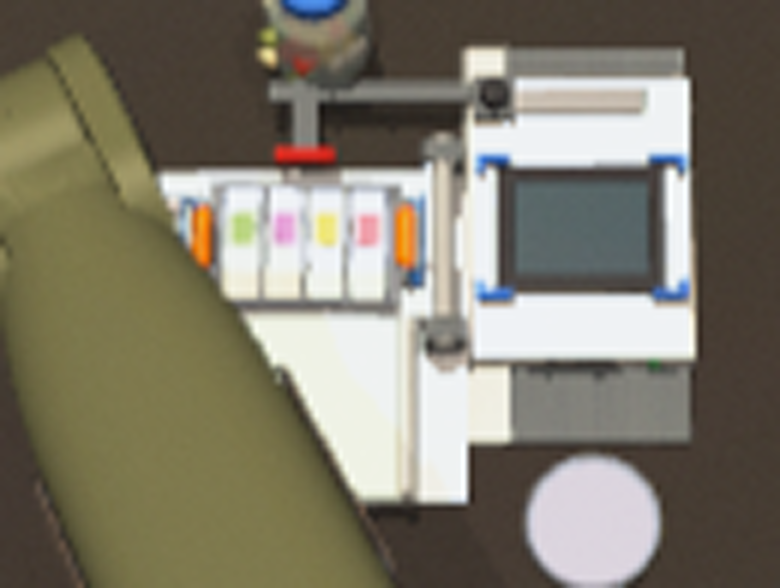

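```bash
python3 - <<'E'
from h import *
r.move_pose(S(-66,93.5,80),O())
r.move_straight(S(-66,93.5,45),0.1,stop_force=6);st()
for x in (-50,-46,-42,-38,-34,-30):
    b=r.move_straight(S(x,93.5,45),0.015,stop_force=6); o=telemetry.get_obs(); print(b,end=' ');st()
    if b: break
E
```

```text
t 16.12 tcp [-66.1  94.1  45.2] F [-0.3 -0.1  0.1] w 0.0001
False t 17.34 tcp [-50.3  93.5  44.8] F [-2.  -0.2 -0.8] w -0.0003
False t 17.76 tcp [-45.2  93.5  45.2] F [-0.2 -0.7  0. ] w 0.0003
False t 18.18 tcp [-41.9  93.5  45.1] F [-1.2 -0.5  1.9] w 0.0001
False t 18.59 tcp [-37.5  93.5  45. ] F [0.5 0.6 0. ] w 0.0001
True t 18.86 tcp [-36.6  93.3  44.4] F [ 0.1  0.9 -0.1] w 0.0001
```

```bash
python3 - <<'E'
from h import *
r.move_straight(S(-41,93.5,45),0.05); st()
print(r.move_straight(S(-30,93.5,45),0.01,stop_force=6)); st(); r.dwell(.1); st()
r.move_straight(S(-52,93.5,46),0.06)
r.move_straight(S(-62,93.5,90),0.12)
r.move_pose(S(-110,200,130),O())
crop("top","t5",180,118,130,98,6)
E
```

```text
t 19.11 tcp [-41.   93.5  45. ] F [ 0.4  0.1 -0.3] w -0.0003
True
t 19.77 tcp [-36.6  93.3  44.3] F [-0.2  0.   0.1] w 0.0002
t 19.88 tcp [-37.1  93.3  43.9] F [-0.4 -0.5  0.1] w 0.0
```

View pics/t5.png

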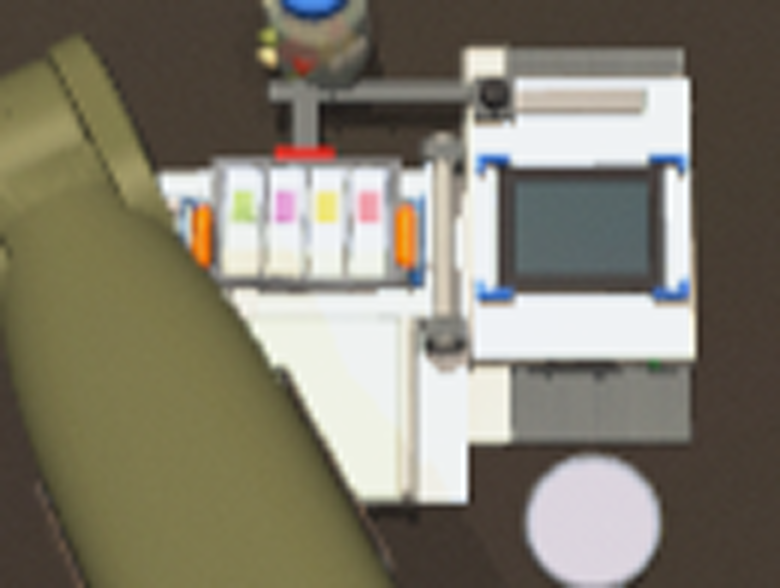

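Carrier home and square against the red pad (top edge at crop y≈160, pad at 155–160, same contact point twice). Next I grasp the bar.

```bash
python3 - <<'E'
from h import *
gripper_open()
p,a=barpose(0,30,-60); r.move_pose(p+[0,.002,0],O(a)); st()
p,a=barpose(0,30,15); print(r.move_straight(p+[0,.002,0],0.08,stop_force=6)); st()
f0=F(); grasp(25); st()
E
```

```text
t 22.91 tcp [ -0.3 248.3  99.3] F [-0.6  0.8 -0.2] w 0.0848
False
t 23.99 tcp [  0.4 211.3  35.5] F [-0.  -0.6 -1.3] w 0.0855
t 24.66 tcp [1.000e-01 2.093e+02 3.600e+01] F [-1.3 -3.3  5. ] w 0.0107
```

```bash
cat >> h.py <<'E'
def swing(a0,a1,n,rate,c=np.zeros(2),stop=None,lim=35,k=1e-4):
    """swing the gripped bar a0->a1 deg; c = (y,z) correction mm, adapted by the radial force"""
    for th in np.linspace(a0,a1,n+1)[1:]:
        t=np.radians(th);p,a=barpose(t,30*(1-th/90))
        b=r.move_straight(p+(S(0,c[0],0)-S(0,0,0))+[0,0,c[1]/1e3],rate,frame=O(a),stop_force=stop)
        f=F();u=np.array([np.cos(t),np.sin(t)]);fr=f[1:]@u;ft=f[1:]@[-u[1],u[0]]
        print(round(th),'Fr %.1f Ft %.1f Fx %.1f'%(fr,ft,f[0]),c.round(1),b)
        if np.linalg.norm(f)>lim or b: break
        c=c+np.clip(fr*k*1e3,-.5,.5)*u
    st();return c
E
python3 - <<'E'
from h import *
c=swing(0,27,3,0.07)
np.save('c.npy',c)
E
```

```text
9 Fr 3.8 Ft 0.4 Fx -0.2 [0. 0.] False
18 Fr 6.0 Ft 0.3 Fx 0.5 [0.4 0.1] False
27 Fr 6.0 Ft -0.1 Fx -0.3 [0.9 0.2] False
t 26.54 tcp [  0.4 189.  133.3] F [-0.3  5.4  2.6] w 0.0107
```

```bash
python3 - <<'E'
from h import *
c=swing(27,171,16,0.1,np.load('c.npy'))
np.save('c.npy',c)
E
```

```text
36 Fr 8.1 Ft 0.2 Fx 0.2 [1.3 0.4] False
45 Fr 9.8 Ft 0.4 Fx 0.2 [1.7 0.7] False
54 Fr 9.5 Ft 0.0 Fx 2.3 [2.1 1.1] False
63 Fr 11.1 Ft 1.2 Fx 1.9 [2.3 1.5] False
72 Fr 10.2 Ft 1.3 Fx 3.3 [2.6 1.9] False
81 Fr 10.0 Ft 0.5 Fx 5.2 [2.7 2.4] False
90 Fr 3.9 Ft 1.7 Fx 6.2 [2.8 2.9] False
99 Fr 5.1 Ft 1.8 Fx 7.5 [2.8 3.3] False
108 Fr 2.3 Ft 3.7 Fx 9.8 [2.7 3.8] False
117 Fr 1.4 Ft 4.7 Fx 12.0 [2.7 4. ] False
126 Fr 0.2 Ft 5.1 Fx 12.5 [2.6 4.1] False
135 Fr 1.3 Ft 6.3 Fx 12.1 [2.6 4.1] False
144 Fr 0.6 Ft 6.6 Fx 12.0 [2.5 4.2] False
153 Fr 1.0 Ft 7.1 Fx 12.2 [2.4 4.3] False
162 Fr 2.5 Ft 7.5 Fx 11.8 [2.4 4.3] False
171 Fr 2.7 Ft 7.2 Fx 11.4 [2.1 4.4] False
t 34.27 tcp [   2.2 -207.4   71.5] F [11.4 -3.7 -6.7] w 0.011
```

```bash
python3 - <<'E'
from h import *
c=np.load('c.npy')
c=swing(171,177,2,0.05,c,stop=9,k=0)
c=swing(177,183,6,0.02,c,stop=7,k=0)
E
```

```text
174 Fr -0.9 Ft 6.8 Fx 4.6 [1.9 4.4] True
t 34.48 tcp [   2.2 -208.1   67.1] F [ 4.6  0.2 -6.9] w 0.0106
178 Fr 1.2 Ft -1.6 Fx 1.2 [1.9 4.4] True
t 34.8 tcp [   2.3 -208.1   66.6] F [ 1.2 -1.1  1.6] w 0.0108
```

```bash
python3 - <<'E'
from h import *
c=np.array([1.9,4.4])
c=swing(174,179,2,0.04,c,stop=15,k=0)
c=swing(179,184,5,0.02,c,stop=8,k=0)
E
```

```text
176 Fr 6.6 Ft 3.5 Fx 6.8 [1.9 4.4] False
179 Fr 5.2 Ft 4.3 Fx 7.9 [1.9 4.4] False
t 35.67 tcp [   2.1 -209.3   42.3] F [ 7.9 -5.3 -4.3] w 0.0105
180 Fr 7.0 Ft 2.2 Fx 7.1 [1.9 4.4] False
181 Fr 1.4 Ft -6.0 Fx -0.4 [1.9 4.4] True
t 36.24 tcp [   2.3 -209.3   36.8] F [-0.4 -1.5  6. ] w 0.0109
```

```bash
python3 - <<'E'
from h import *
p=telemetry.get_obs()['ee_pos']
print(r.move_straight(p-[0,0,.005],0.01,stop_force=10)); st()
gripper_open(); st()
q,a=barpose(np.pi,-30,15);u=np.array([0,-.5,.87])
print(r.move_straight(telemetry.get_obs()['ee_pos']+u*.08,0.12)); st()
grasp(20)
r.move_pose(S(15,-94,110),O()); st()
print(r.move_straight(S(15,-94,68),0.1,stop_force=6)); st()
E
```

```text
True
t 36.51 tcp [   2.3 -209.3   36.9] F [-0.3 -1.2  4.3] w 0.0107
t 37.22 tcp [   2.5 -209.6   36.6] F [-0.1 -0.6 -0.6] w 0.0854
False
t 38.03 tcp [   1.5 -249.2  105.6] F [ 1.   0.3 -0.6] w 0.0853
t 39.5 tcp [ 14.9 -92.7 110.6] F [ 0.4 -0.7 -0.1] w -0.0001
False
t 40.07 tcp [ 14.9 -95.   67.5] F [-0.   1.1  0.2] w -0.0003
```

```bash
python3 - <<'E'
from h import *
crop("side","s2",225,155,130,90,6)
E
```

```text
(no output)
```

View pics/s2.png

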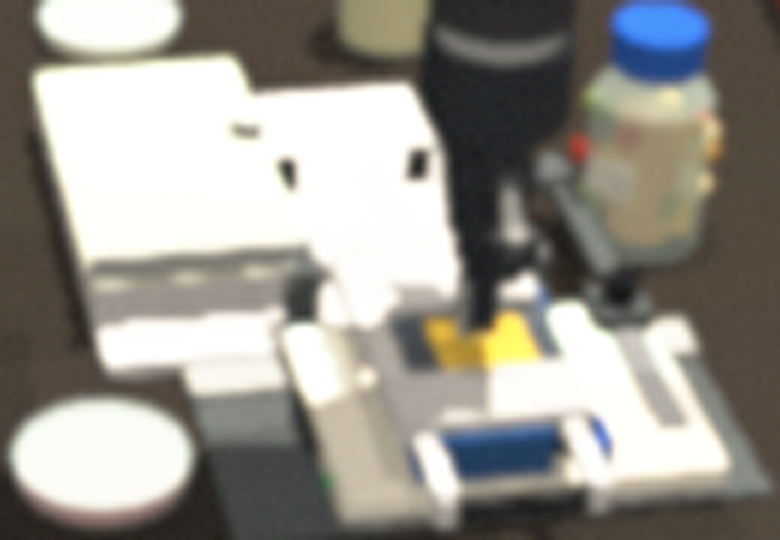

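```bash
python3 - <<'E'
from h import *
print(inv(ray("side",*cp(484,342,225,155),.057)))
u=proj("side",telemetry.get_obs()['ee_pos'])[0];print(((u+.5)-[225,155])*6-.5)
E
```

```text
[ 21.55262126 -93.0357      57.        ]
[474.5600832  326.76347087]
```

```bash
python3 - <<'E'
from h import *
r.move_straight(S(17,-94,62),0.05)
print(r.move_straight(S(17,-94,47.5),0.012,stop_force=20)); st(); r.dwell(.1); st()
E
```

```text
False
t 41.75 tcp [ 17.  -94.   47.4] F [ 0.1  0.  -1.4] w -0.0
t 41.85 tcp [ 17.  -94.   47.5] F [-0.8  0.4 -0.1] w 0.0002
```

```bash
python3 - <<'E'
from h import *
print(r.move_straight(S(17,-94,42),0.008,stop_force=5)); st()
r.move_straight(S(17,-94,70),0.06)
r.move_straight(S(17,-94,110),0.12)
r.move_pose(S(-60,-260,150),O()); st()
crop("side","s3",275,185,80,60,10)
crop("top","t6",240,118,75,60,10)
E
```

```text
True
t 42.13 tcp [ 17.1 -94.   47.1] F [ 0.  -0.7  4.1] w -0.0005
t 43.94 tcp [ -60.  -259.3  149.3] F [-0.9 -0.4 -0.1] w 0.0001
```

View pics/s3.png

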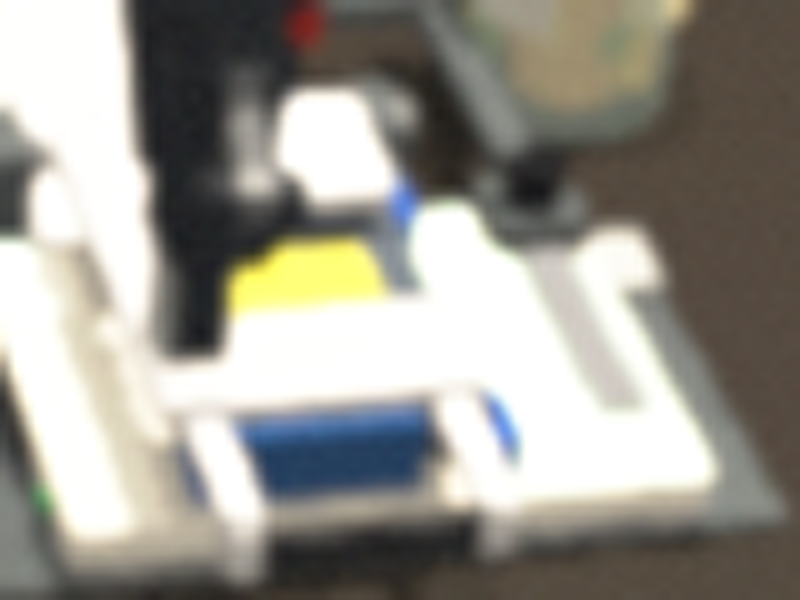

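```bash
sed -i "s/S(0,c\[0\],0)-S(0,0,0)/S(CX[0],c[0],0)-S(0,0,0)/; s/^        c=c+np.clip/        CX[0]+=np.clip(f[0]*.1,-.6,.6) if k else 0\n&/; s/^def swing/CX=[0.]\n&/" h.py
python3 - <<'E'
from h import *
gripper_open()
p=S(2,-209.6,36.6);_,a=barpose(np.pi,-30);u=np.array([0,-.5,.87])
r.move_pose(p+u*.07,O(a)); st()
print(r.move_straight(p,0.09,stop_force=8)); st()
grasp(25); st()
CX[0]=2.
o=inv(telemetry.get_obs()['ee_pos']); c=o[1:]-inv(barpose(np.pi,-30)[0])[1:]
c=swing(180,162,3,0.06,c)
c=swing(162,18,16,0.12,c) 
np.save('c.npy',np.r_[c,CX])
E
```

```text
t 45.35 tcp [   0.9 -245.4   95.7] F [ 0.6 -0.3  0.1] w 0.0854
False
t 46.28 tcp [   2.5 -209.8   37.3] F [-0.3 -0.2  0.7] w 0.0851
t 46.95 tcp [   2.  -209.4   36.9] F [-1.5  1.4  2.2] w 0.0111
174 Fr 1.1 Ft -0.7 Fx -1.0 [-0.5  1.9] False
168 Fr 2.2 Ft -1.4 Fx -1.0 [-0.6  1.9] False
162 Fr 3.2 Ft -1.7 Fx -0.9 [-0.8  1.9] False
t 48.52 tcp [   1.9 -200.4  104. ] F [-0.9 -2.5  2.7] w 0.0108
153 Fr 5.9 Ft -1.7 Fx -3.1 [-1.1  2. ] False
144 Fr 7.4 Ft -0.8 Fx -0.9 [-1.5  2.3] False
135 Fr 9.3 Ft -1.5 Fx -3.2 [-1.9  2.5] False
126 Fr 10.7 Ft -2.2 Fx -3.2 [-2.3  2.9] False
117 Fr 12.8 Ft -3.0 Fx -3.9 [-2.6  3.3] False
108 Fr 11.4 Ft -2.4 Fx -3.6 [-2.8  3.7] False
99 Fr 11.1 Ft -3.2 Fx -3.1 [-3.   4.2] False
90 Fr 7.2 Ft -3.1 Fx -2.5 [-3.1  4.7] False
81 Fr 6.1 Ft -3.9 Fx -2.4 [-3.1  5.2] False
72 Fr 2.4 Ft -4.0 Fx -1.6 [-3.   5.7] False
63 Fr 0.1 Ft -4.7 Fx -2.8 [-2.9  5.9] False
54 Fr -0.2 Ft -4.5 Fx -4.3 [-2.9  6. ] False
45 Fr 2.0 Ft -5.2 Fx -5.4 [-2.9  5.9] False
36 Fr 2.4 Ft -5.7 Fx -4.5 [-2.8  6.1] False
27 Fr 3.6 Ft -5.7 Fx -4.5 [-2.6  6.2] False
18 Fr 4.4 Ft -5.2 Fx -3.1 [-2.3  6.4] False
t 55.33 tcp [ -3.4 198.2 106.2] F [-3.1  5.8 -3.6] w 0.0108
```

```bash
python3 - <<'E'
from h import *
v=np.load('c.npy');c=v[:2];CX[0]=v[2]
c=swing(18,3,2,0.09,c)
b=r.move_straight(telemetry.get_obs()['ee_pos']-[0,0,.009],0.03,stop_force=12);print(b);st()
b=r.move_straight(telemetry.get_obs()['ee_pos']-[0,0,.014],0.015,stop_force=8);print(b);st()
E
```

```text
10 Fr 4.3 Ft -5.7 Fx -2.8 [-1.8  6.5] False
3 Fr 4.8 Ft -5.7 Fx -2.1 [-1.4  6.6] False
t 56.24 tcp [ -3.5 208.1  51.5] F [-2.1  5.1 -5.4] w 0.0106
False
t 56.73 tcp [ -3.5 208.4  42.2] F [-5.3  5.3 -0.9] w 0.0112
True
t 57.38 tcp [ -3.5 208.5  34.1] F [0.4 1.6 4.1] w 0.0107
```

```bash
python3 - <<'E'
from h import *
gripper_open()
r.move_straight(telemetry.get_obs()['ee_pos']+np.array([0,.5,.87])*.09,0.12)
r.move_pose(S(-150,330,180),O()); st()
crop("top","t7",180,118,130,98,6)
crop("side","s4",225,155,130,90,6)
E
```

```text
t 59.72 tcp [-149.6  329.3  179.7] F [-0.5  0.2 -0.6] w 0.0856
```

View pics/t7.png

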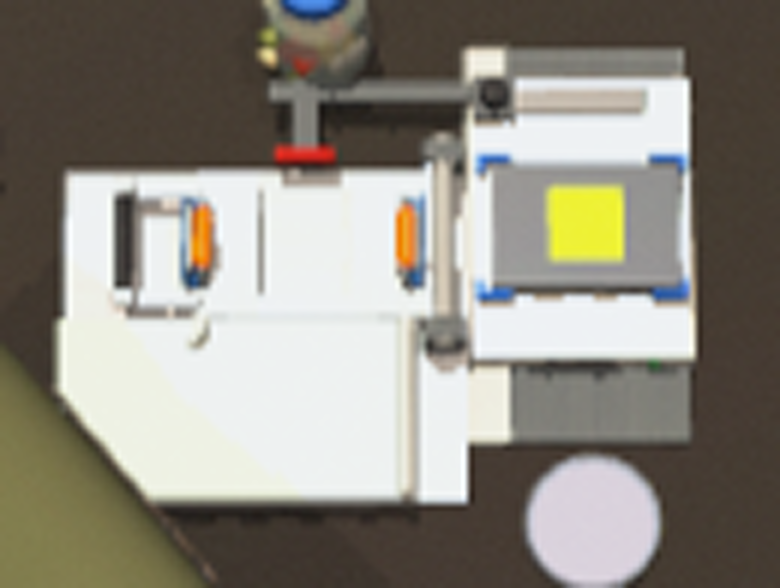

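View pics/s4.png

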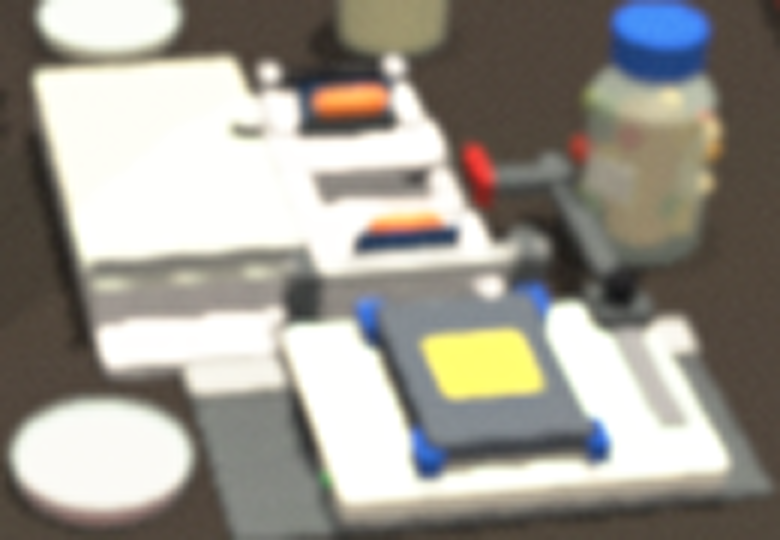

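The carrier lies face-down (yellow square up) within all four blue brackets at crop (587,228). The leaf, bar and bottle look the same as in the first picture.

```bash
python3 -c "
from workcell import *
r.job_done()"
```

```text
the job is handed in; nothing more can be done
```

The job is done and handed in at about 60 s. The carrier lies face-down in the blue nest and the empty leaf is swung back open.

**What I did**
- I pushed the carrier against the fence, then slid it into the leaf and crept it onto the red stop. Two touches stopped at the same point, and the picture showed it square against the pad.
- I swung the leaf over by its bar and pressed the carrier out through the opening. It met the nest at z 47.1 mm, where 47 was expected. The press force stayed under the 20 N stop threshold.
- I then swung the leaf back until it met its stop, let go and moved clear.

**Last checks**
- The top and side pictures show the carrier square and looking flat within all four brackets, yellow back up.
- The leaf, bar and stop, and the one bottle and the dishes in those close-ups, look as they did at the start. I did not check the jar, flask and other bottles again at the end.

**What disagreed**
- Three guarded pushes stopped early (at 3.5–7 N) before the carrier reached the stop. I repeated them slowly.
- My station pose was a few millimetres off. That put up to about 13 N of side load on the bar during the swings, well under the limits.
- I judged flatness from the centre contact height and the pictures, not by touching the corners.

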